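Load discharged cells into the sprung bays of a charger

ROBOT

A 6-joint arm with a two-finger parallel gripper is mounted at the origin on the work surface. World frame = base frame: x ahead of the robot, y to its left, z up, the work surface at z = 0. Lengths are in m, angles in rad, forces in N, time in s.
With the tool pointing down it reaches from about 0.35 to 0.85 m from the base axis. Payload 8.1 kg.
Tool frame: the origin (TCP) lies on the centre line of the jaws, within the pads' length; the fingertips stand 17 mm ahead of it and the grasp point (between the pads) lies 2 mm behind it; z points along the fingers, y is the line along which they close (so a half turn about z gives the same grasp; the last joint's range is limited). The gripper opens to 93 mm and grips with 3 to 60 N. Pads are 15 mm wide; open, the fingers measure 128 mm over their backs; the gripper's body (75 mm by 188 mm) begins 65 mm behind the grasp point.
Start: joints at [1.234, 0.13, 1.488, -0, 1.523, -0.085], TCP at [0.149, 0.581, 0.236] pointing down, gripper open.
Joint ranges: [-2.96, 2.96], [-0.89, 2.26], [0.02, 2.5], [-1.34, 4.48], [0, 2.73], [-2.66, 2.66]. Speed limits (rad/s): [2.39, 2.39, 2.79, 3.14, 3.14, 3.14].

INTERFACE

Orientations are given as a rotation vector (axis times angle).
In Python, from plant import telemetry, viewer, order gives the robot as it stands.
- The arm moves only by the tool send_rows, never from a script. Its argument "plan" is a list that holds one entry, the list of rows, each a list of 5 numbers: the closure, from -1 (fully open) to 1 (shut), then the shift along the world's x, y, z normalised to -1 to 1, where 1 is 0.2 m, then the turn about the world's z normalised to -1 to 1, where 1 is 60 degrees. A call has 1 to 20 rows; each row is the pose to reach, as a shift and turn from the pose commanded when the call began; what a row does not reach only later rows make up. A row lasts 1/12 s, in which the tool goes at most 41.7 mm and 7.16 degrees, less where a joint would pass 70% of its speed; a pose out of reach is approached as far as the arm can. A call with a number of a shift or a turn outside -1 to 1 is refused whole. A call with a gripper value outside its range is refused whole. The fingers move at their own pace and stop on an object; "force" is the grip in N (left out, the last holds). Time passes only in rows, so rows that repeat a pose let the fingers close. It gives the time, the measured TCP pose, the force, the opening and the grip force at its end, in the units of the state.
- telemetry.read_state(): the state, without advancing time (a new reading comes with each control period).
- viewer.read_camera(name): name is "scene" or "side" or "wrist"; returns (picture, depth): 400x640x3 uint8, blue, green, red; 400x640 float32, m along the optical axis (not along the pixel's ray), 0 where there is no reading.
- viewer.calibration(name): a dict with "camera_matrix" (3x3 intrinsics, pixels), "dist_coeffs" ([k1, k2, p1, p2, k3] as OpenCV has them; the pictures are not rectified), "extrinsics" (4x4, takes a point from camera to world coordinates); the wrist camera has in their place "hand_eye" (4x4, takes a point from camera to tool coordinates, whose origin is the TCP and whose axes are the flange's). Camera axes: x right, y up, looking along -z (the intrinsics and any distortion apply to the point x, -y, -z); pixel columns grow to the right and rows downward; lengths in m; the calibration is good to about 2 mm. A picture is of the moment at which its call begins: read the wrist's pose just before it. calibration takes no time and is no camera call.
- order.close_job(): hands the job in; it is judged then, once.
The state is a dict: "t": time; "q": joint angles; "dq": joint speeds; "joint_torque": joint torques, N m; "tool_pos": TCP position; "orientation": TCP orientation; "force": force on the tool from outside, world axes, zero at the start; "wrist_torque": the same for the moment, N m; "opening": finger opening in m; "gripper_force": force on a finger pad.
Only numpy, scipy, OpenCV 4.12 (cv2) and the standard library are available. Lean on these libraries where they do the work, as an engineer would, in place of code of your own. Each camera call takes 0.05 s, during which the arm holds its last target. There are 200 camera calls.

TASK

Put the two discharged blue cells from the tray on charge: one in each of the charger's two empty bays, button end to the fixed contact under the red-marked hood, each lying down in its bay and held by its sprung contact, then let go. Do not force them or shove the charger along the bench, and leave the orange cells and the multimeter where they are.

Things in the scene. Friction and masses are not known exactly. Their poses are not given: they have to be found in the camera images.
- charger: dark three-bay charger, 170 (its x) by 184 mm, 1 kg, standing loose on the bench (6 to 9 N shoves it). Origin: centre of its underside; x points from the sprung end to the head with the displays, z up. Bays run along x, centre lines at y = -58, 0, +58 mm; bay floor and the deck between bays 14 mm high; ribs 6 mm above the floor, inner faces 13.2 mm off the centre line, x = -22 to 30.
- bay0_plus (a point): fixed brass plus contact of the bay at charger y = -58 mm (empty at the start): centre of the wall face at charger x = 40 mm, 16 mm above the bay floor, where the button of a loaded cell bears
- bay1_plus (a point): fixed brass plus contact of the middle bay (empty at the start): centre of the wall face at charger x = 40 mm, 16 mm above the bay floor, where the button of a loaded cell bears. The head behind it, x = 40 to 85 mm, is 50 mm high; the low tail behind the spring plates, x = -85 to -62, is 30 mm high
- hood_lip (a point): lower front edge of the hood, mid charger: charger x = 34, y = 0, 33.5 mm above the bay floor. All along the head the hood overhangs the plus contacts by 6 mm (x = 34 to 40), 2.5 mm thick; under it each bay has a pocket 36 mm wide, so a cell cannot come straight down: its plus end swings down in front of the lip, then slides under it
- bay0_spring (a point): rest position (a point fixed on the charger) of the sprung minus contact of the bay at charger y = -58 mm: centre of its face at charger x = -27.5 mm, 16 mm above the bay floor. The contact is an upright steel plate 24 mm wide, from 1 to 42 mm above the floor, that can be pushed towards -x by 17.5 mm to a hard stop (2.9 N at first, 4.8 N at the stop)
- bay1_spring (a point): as bay0_spring, for the middle bay. An empty bay is shorter (67.5 mm) than a cell: the minus end goes in first, low, with the cell sloping up 25 to 45 deg to the head, touches the plate, pushes it back 15 to 17 mm, the plus end swings down before the hood, and the spring then slides the cell home (press down a plus end that hangs on the lip)
- tray: grey storage tray, 184 (its x) by 92 mm, fixed. Origin: centre of its underside. Three lanes along its y at x = -58, 0, 58 mm, floor 8 mm high (axis of a lying cell 24 mm above the bench), ribs 6 mm high beside the cells, rims 16 mm above the bench at the lane ends (y = +-42 to 46). Two blue cells and an orange one lie in them, any one in any lane, button to either side
- blue_a: a blue-wrapped cell lying in the tray, to be charged. 32 mm in diameter, 70.5 mm long (68 mm can, then a steel button 12 mm wide, 2.5 mm high at the plus end), 115 to 175 g. Origin on the axis at mid-length, 35.25 mm from either end; its x axis points to the plus (button) end. A white band, 5 to 17 mm from the plus end, marks that end; the minus end is flat
- blue_a_plus (a point): centre of the face of its plus button, on the axis
- blue_b: the other blue-wrapped cell lying in the tray, to be charged; same as blue_a. 32 mm in diameter, 70.5 mm long (68 mm can, then a steel button 12 mm wide, 2.5 mm high at the plus end), 115 to 175 g. Origin on the axis at mid-length, 35.25 mm from either end; its x axis points to the plus (button) end. A white band, 5 to 17 mm from the plus end, marks that end; the minus end is flat
- blue_b_plus (a point): centre of the face of its plus button, on the axis
- orange_a: an orange-wrapped cell lying in the tray, same size as the blue ones; leave it alone
- orange_b: an orange-wrapped cell of the same size already on charge in the bay at y = +58 mm of the charger; it shows how a loaded cell lies. Leave it alone
- multimeter: olive and black hand multimeter, 185 x 88 x 39 mm, lying beyond the work; leave it alone
Mind the look-alikes: they are no part of the job. What is shaped like the blue_a but turquoise is not meant. Leave any turquoise look-alike of the blue_b alone.

How it is judged:
By the outcome, as a careful person would: the job done as asked, in the order asked, and still so for the second after the job is handed in, with the robot touching nothing.
It also fails if it takes over 61 s, if anything falls off the work surface, if the arm or the gripper's body presses on something with over 40 N, if the wrist force passes 120 N, or if a joint passes its speed limit or range.

## Working session

There is one attempt and no reset: what is moved stays moved. The work goes in short steps, Python scripts to look and compute and a tool call to move; the robot and the scene stay as the last step left them, time stands still between calls to the robot, and variables do not carry over. Pictures are saved under pics/ and viewed, at most 10 in all, crops included, and the job is handed in when it is done.

Besides the shell and the picture viewer there is one more tool, called after "Emit:" as name([rows], argument=value, ...), one row to a line, values as JSON. send_rows: Moves the arm, as the interface text tells. Scaled input: -1 to 1 covers 0.2 m each way for a shift and 60 degrees each way for a turn. Its arguments: {"type":"object","properties":{"plan":{"type":"array"},"force":{"type":"number"}},"required":["plan"]}

```bash
ls; mkdir -p pics
cat > h.py <<'E'
import numpy as np, cv2
from plant import telemetry, viewer, order
def shot(n,f=None):
    s=telemetry.read_state(); p,d=viewer.read_camera(n)
    if f: cv2.imwrite('pics/'+f,p)
    return s,p,d
def T(n,s):
    c=viewer.calibration(n)
    if n!='wrist': return c,np.array(c['extrinsics'])
    M=np.eye(4);M[:3,:3]=cv2.Rodrigues(np.array(s['orientation'],float))[0];M[:3,3]=s['tool_pos']
    return c,M@np.array(c['hand_eye'])
def ray(n,s,px):
    c,M=T(n,s)
    u=cv2.undistortPoints(np.array(px,float).reshape(-1,1,2),np.array(c['camera_matrix']),np.array(c['dist_coeffs'])).reshape(-1,2)
    return M[:3,3],np.c_[u[:,0],-u[:,1],-np.ones(len(u))]@M[:3,:3].T
def onplane(n,s,px,z):
    o,d=ray(n,s,px); return o+d*((z-o[2])/d[:,2])[:,None]
def deproj(n,s,px,dep):
    o,d=ray(n,s,px); return o+d*np.array(dep).reshape(-1,1)
E
python3 - <<'E'
from h import *
print(telemetry.read_state())
ims=[shot(n,n+'0.png')[1] for n in('scene','side','wrist')]
for n in('scene','side','wrist'):
    c=viewer.calibration(n);print(n,{k:np.round(v,3).tolist() for k,v in c.items() if k!='x'})
E
```

```text
pics
{'t': 0.0, 'q': array([ 1.23356892e+00,  1.31142401e-01,  1.48927541e+00,  5.64581464e-06,
        1.52298203e+00, -8.54141180e-02]), 'dq': array([ 0.00013612, -0.00088122, -0.00120748,  0.00101918, -0.00087683,
        0.00020788]), 'joint_torque': array([-1.63595661e-03, -5.59836209e+01, -4.91761672e+01,  7.64914951e-02,
        3.53678316e-02, -1.58482717e-04]), 'tool_pos': array([0.14930442, 0.58057804, 0.23460075]), 'orientation': array([-3.94455127e-01, -3.11634171e+00,  2.77337542e-03]), 'force': array([ 0.08590517,  0.32669595, -0.7075887 ]), 'wrist_torque': array([-0.04781911,  0.00997585, -0.02765141]), 'gripper_force': 0.0, 'opening': 0.09293676858659679}
scene {'camera_matrix': [[450.906, 0.0, 322.832], [0.0, 450.906, 197.284], [0.0, 0.0, 1.0]], 'dist_coeffs': [-0.059, 0.0, 0.0, 0.0, 0.0], 'extrinsics': [[-0.06, -0.843, 0.534, 1.121], [0.998, -0.052, 0.03, -0.027], [0.003, 0.535, 0.845, 0.839], [0.0, 0.0, 0.0, 1.0]]}
side {'camera_matrix': [[439.834, 0.0, 324.283], [0.0, 439.834, 203.326], [0.0, 0.0, 1.0]], 'dist_coeffs': [-0.093, 0.0, 0.0, 0.0, 0.0], 'extrinsics': [[0.708, 0.489, -0.509, 0.12], [-0.706, 0.486, -0.515, -0.533], [-0.004, 0.724, 0.69, 0.711], [0.0, 0.0, 0.0, 1.0]]}
wrist {'camera_matrix': [[325.59, 0.0, 315.787], [0.0, 325.59, 199.961], [0.0, 0.0, 1.0]], 'dist_coeffs': [0.012, 0.0, 0.0, 0.0, 0.0], 'hand_eye': [[0.002, 0.971, 0.238, 0.067], [1.0, -0.002, 0.0, 0.0], [0.001, 0.238, -0.971, -0.149], [0.0, 0.0, 0.0, 1.0]]}
```

View pics/scene0.png

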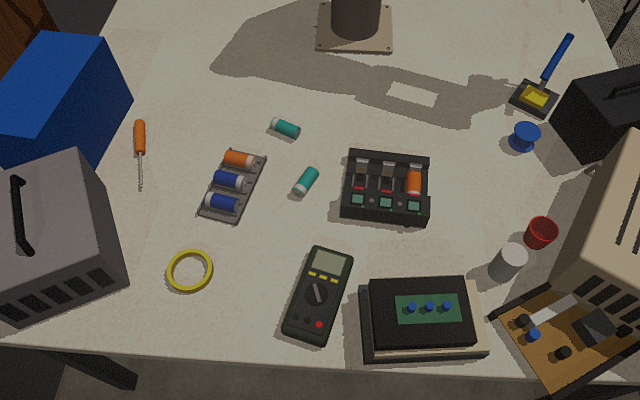

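View pics/side0.png

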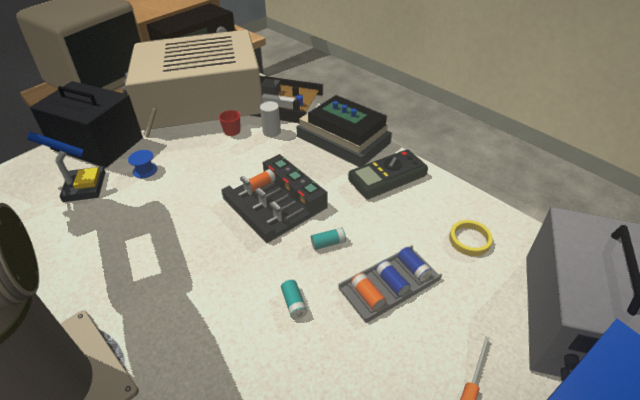

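The scene view shows the tray at about (232,186) with an orange cell at (240,158) and two blue ones at (230,181) and (222,203). The charger is at (386,188), with the orange cell in its right-hand bay and its head towards the image bottom (+x). The turquoise look-alikes lie loose at (285,128) and (306,181). The cells meant are the two saturated-blue ones in the tray. Next I'll measure them and check a crop.

Run:
```python
from h import *
s=telemetry.read_state()
for n in('scene','side'):
    s,p,d=shot(n)
    hsv=cv2.cvtColor(p,cv2.COLOR_BGR2HSV)
    roi=np.zeros(p.shape[:2],np.uint8)
    if n=='scene': roi[100:230,190:440]=255
    else: roi[140:330,210:450]=255
    for name,lo,hi in(('blue',(108,110,40),(130,255,255)),('orange',(3,150,90),(18,255,255)),('turq',(80,90,40),(100,255,255))):
        m=cv2.inRange(hsv,lo,hi)&roi
        k,l,st,c=cv2.connectedComponentsWithStats(m)
        for i in range(1,k):
            if st[i,4]<60: continue
            ys,xs=np.nonzero(l==i)
            P=deproj(n,s,np.c_[xs,ys],d[ys,xs]);zz=P[:,2]
            q=onplane(n,s,[c[i]],.035)[0]
            print(n,name,c[i].round(),st[i,4],'med',np.median(P,0).round(4),'ztop',np.percentile(zz,95).round(4),'ray35',q.round(4))
a=cv2.imread('pics/scene0.png')[140:235,190:440]
cv2.imwrite('pics/crop1.png',cv2.resize(a,None,fx=3.2,fy=3.2,interpolation=cv2.INTER_CUBIC))
```

```text
scene blue [225. 177.] 268 med [ 0.5759 -0.2702  0.0371] ztop 0.0405 ray35 [ 0.5743 -0.2713  0.035 ]
scene blue [223. 201.] 295 med [ 0.6361 -0.265   0.0368] ztop 0.0407 ray35 [ 0.6345 -0.2653  0.035 ]
scene orange [235. 158.] 295 med [ 0.521  -0.2581  0.036 ] ztop 0.0405 ray35 [ 0.5205 -0.2578  0.035 ]
scene orange [414. 181.] 277 med [0.5632 0.1367 0.0429] ztop 0.0467 ray35 [0.5579 0.1384 0.035 ]
scene turq [286. 128.] 257 med [ 0.4189 -0.1542  0.0284] ztop 0.032 ray35 [ 0.4257 -0.1528  0.035 ]
scene turq [308. 177.] 270 med [ 0.558  -0.0904  0.029 ] ztop 0.0325 ray35 [ 0.563  -0.0901  0.035 ]
side blue [410. 258.] 282 med [ 0.6247 -0.2626  0.0389] ztop 0.0423 ray35 [ 0.6278 -0.2614  0.035 ]
side blue [393. 278.] 339 med [ 0.564  -0.2686  0.0391] ztop 0.0425 ray35 [ 0.5668 -0.2676  0.035 ]
side orange [259. 180.] 207 med [0.5633 0.1291 0.0436] ztop 0.048 ray35 [0.5681 0.138  0.035 ]
side orange [369. 292.] 404 med [ 0.5076 -0.2561  0.039 ] ztop 0.0424 ray35 [ 0.51   -0.2548  0.035 ]
side turq [325. 238.] 304 med [ 0.5517 -0.0997  0.0303] ztop 0.0339 ray35 [ 0.5482 -0.1035  0.035 ]
side turq [291. 292.] 351 med [ 0.4096 -0.1521  0.0316] ztop 0.0346 ray35 [ 0.4078 -0.1536  0.035 ]
```

View pics/crop1.png

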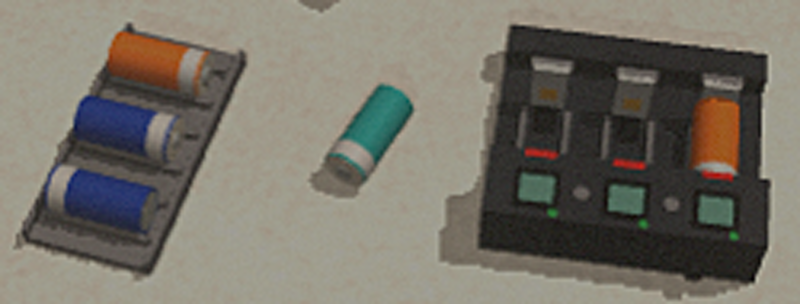

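The crop confirms it. The two saturated-blue cells in the tray are the ones meant: the upper one has its white band at its right end (button towards +y), the lower one at its left end (button towards -y). The turquoise ones lie outside the tray. The charger's left and middle bays are empty. I'll go over the charger with the wrist camera first.

Emit:
send_rows([
  [[-1,0.12,-0.14,0,0],[-1,0.24,-0.28,0,0],[-1,0.36,-0.42,0,0],[-1,0.48,-0.56,0,0],[-1,0.6,-0.7,0,0],[-1,0.7,-0.84,0,0]],
])

```text
t: 0.75
tool_pos: [0.2906, 0.4116, 0.2356]
orientation: [0.394, 3.116, 0.0]
force: [0.2, 0.5, 1.1]
opening: 0.0935
gripper_force: 0.0
```

Emit:
send_rows([
  [[-1,0.12,-0.14,0,0],[-1,0.24,-0.28,0,0],[-1,0.36,-0.42,0,0],[-1,0.48,-0.56,0,0],[-1,0.6,-0.7,0,0],[-1,0.7,-0.84,0,0]],
])

```text
t: 1.25
tool_pos: [0.4307, 0.2434, 0.2358]
orientation: [0.395, 3.116, 0.0]
force: [1.0, 1.0, 0.4]
opening: 0.0927
gripper_force: 0.0
```

Emit:
send_rows([
  [[-1,0.12,-0.14,0,0],[-1,0.24,-0.28,0,0],[-1,0.36,-0.42,0,0],[-1,0.48,-0.56,0,0],[-1,0.6,-0.7,0,0],[-1,0.68,-0.84,0,0],[-1,0.68,-0.84,0,0],[-1,0.68,-0.84,0,0]],
])

```text
t: 1.92
tool_pos: [0.5658, 0.0755, 0.2351]
orientation: [-0.399, -3.115, 0.0]
force: [-0.7, 0.0, 0.8]
opening: 0.0927
gripper_force: 0.0
```

Run:
```python
from h import *
s,p,d=shot('wrist','w1.png'); np.save('w1d.npy',d)
print(s['t'],s['tool_pos'],s['orientation'],s['q'],d[d>0].min(),d.max())
```

```text
1.9167 [0.56584193 0.07550924 0.2351262 ] [-3.99286303e-01 -3.11518391e+00  2.35577435e-04] [ 4.28462532e-02  5.30698703e-02  1.57121311e+00  8.76456348e-06
  1.51824561e+00 -1.27299222e+00] 0.050026 0.4544131
```

View pics/w1.png

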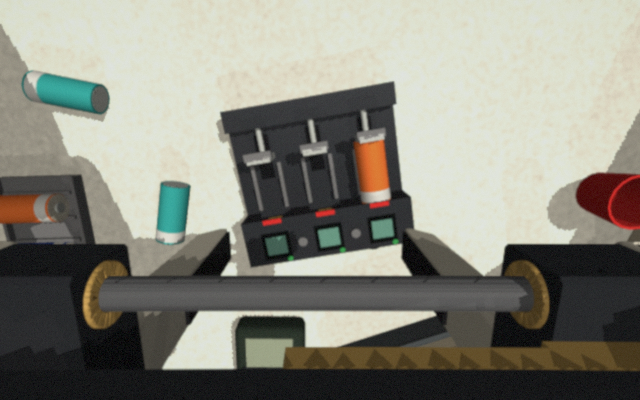

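The wrist view shows the charger, with spring plates at (257,158), (313,148) and (371,135) and red hood marks at (271,221), (325,212) and (379,204). The two left bays are empty. I'll fit its pose from the depth.

```bash
cat > ch.py <<'E'
from h import *
def charger(n,s,p,d,roi):
    ys,xs=np.mgrid[roi[1]:roi[3],roi[0]:roi[2]].reshape(2,-1)
    k=d[ys,xs]>0; ys,xs=ys[k],xs[k]
    P=deproj(n,s,np.c_[xs,ys],d[ys,xs])
    for nm,lo,hi in(('head',.044,.056),('tail',.025,.035)):
        m=np.zeros(d.shape,np.uint8); k=(P[:,2]>lo)&(P[:,2]<hi); m[ys[k],xs[k]]=1
        m=cv2.morphologyEx(m,cv2.MORPH_OPEN,np.ones((5,5)))
        kk,l,st,c=cv2.connectedComponentsWithStats(m)
        for i in range(1,kk):
            if st[i,4]<400: continue
            sel=l[ys,xs]==i; Q=P[sel]; zc=np.median(Q[:,2])
            cnt=cv2.findContours((l==i).astype(np.uint8),cv2.RETR_EXTERNAL,cv2.CHAIN_APPROX_NONE)[0][0].reshape(-1,2)
            W=onplane(n,s,cnt,zc)
            r=cv2.minAreaRect(W[:,:2].astype(np.float32)*1000)
            print(nm,st[i],'z',zc.round(4),'rect c,size,ang',np.round(r[0],1),np.round(r[1],1),round(r[2],2))
    hsv=cv2.cvtColor(p,cv2.COLOR_BGR2HSV)
    m=cv2.inRange(hsv,(0,150,90),(4,255,255))|cv2.inRange(hsv,(172,150,90),(180,255,255))
    kk,l,st,c=cv2.connectedComponentsWithStats(m)
    for i in range(1,kk):
        if 25<st[i,4]<400 and roi[0]<c[i,0]<roi[2] and roi[1]<c[i,1]<roi[3]:
            y,x=np.nonzero(l==i); z=deproj(n,s,np.c_[x,y],d[y,x])
            print('red',c[i].round(1),st[i,4],np.median(z,0).round(4),'plane50',onplane(n,s,[c[i]],.05)[0].round(4))
if __name__=='__main__':
    s=telemetry.read_state()
    charger('wrist',s,cv2.imread('pics/w1.png'),np.load('w1d.npy'),(205,70,430,275))
    c=shot('scene');charger('scene',*c,(330,140,440,240))
    c=shot('side');charger('side',*c,(215,145,335,245))
E
python3 ch.py
```

```text
head [363 141  18  45 575] z 0.0459 rect c,size,ang [558.  139.7] [15.6 47.1] 84.56
head [ 241  187  173   81 7716] z 0.0505 rect c,size,ang [610.5  77.6] [183.9  68.5] 85.25
tail [ 221   82  175   51 3937] z 0.0304 rect c,size,ang [485.9  88.3] [183.5  23. ] 85.15
red [379.  204.3] 93 [0.6011 0.1368 0.0508] plane50 [0.6015 0.137  0.05  ]
red [324.7 212.7] 108 [0.5959 0.0789 0.0507] plane50 [0.5961 0.079  0.05  ]
red [271.4 221.4] 106 [0.5911 0.0213 0.0507] plane50 [0.5913 0.0211 0.05  ]
head [ 340  187   91   31 1944] z 0.0492 rect c,size,ang [620.8  74.4] [184.5  58.6] 85.16
tail [348 148  82  18 693] z 0.0289 rect c,size,ang [489.7  85.5] [184.2  27.3] 85.89
red [358.3 187.4] 26 [0.5925 0.0175 0.0496] plane50 [0.5929 0.018  0.05  ]
head [ 264  155   62   48 1215] z 0.0515 rect c,size,ang [616.7  72.4] [190.1  60.3] 85.23
tail [223 187  50  48 672] z 0.0309 rect c,size,ang [487.5  84.8] [188.8  25.2] 85.11
```

Charger pose from the tail and red marks agrees: origin about (559, 82) mm, x axis at -4.9° yaw. Now on to the tray.

Emit:
send_rows([
  [[-1,0.01,-0.1,0,-0.11],[-1,0.02,-0.2,0,-0.22],[-1,0.03,-0.3,0,-0.33],[-1,0.03,-0.4,0,-0.44],[-1,0.04,-0.5,0,-0.55],[-1,0.05,-0.6,0,-0.66],[-1,0.05,-0.7,0,-0.77],[-1,0.06,-0.8,0,-0.88],[-1,0.07,-0.9,0,-1]],
])

```text
t: 2.82
tool_pos: [0.5793, -0.1021, 0.2359]
orientation: [1.903, 2.499, 0.001]
force: [-0.3, 0.6, 0.2]
opening: 0.0932
gripper_force: 0.0
```

Emit:
send_rows([
  [[-1,0,-0.2,0,-0.11],[-1,0,-0.4,0,-0.22],[-1,0,-0.6,0,-0.31],[-1,0,-0.78,0,-0.31],[-1,0,-0.78,0,-0.31],[-1,0,-0.78,0,-0.31]],
])

```text
t: 3.32
tool_pos: [0.5793, -0.2594, 0.2355]
orientation: [-2.28, -2.161, -0.0]
force: [-0.2, 0.9, 0.0]
opening: 0.0929
gripper_force: 0.0
```

```bash
cat > tr.py <<'E'
from h import *
s,p,d=shot('wrist','w2.png'); np.save('w2d.npy',d)
R=cv2.Rodrigues(np.array(s['orientation'],float))[0]
print(s['t'],s['tool_pos'],'tooly yaw',np.degrees(np.arctan2(R[1,1],R[0,1])))
hsv=cv2.cvtColor(p,cv2.COLOR_BGR2HSV)
for name,lo,hi in(('blue',(108,110,40),(130,255,255)),('orange',(3,150,90),(18,255,255))):
    m=cv2.morphologyEx(cv2.inRange(hsv,lo,hi),cv2.MORPH_OPEN,np.ones((3,3)))
    k,l,st,c=cv2.connectedComponentsWithStats(m)
    for i in range(1,k):
        if st[i,4]<300: continue
        y,x=np.nonzero(l==i); P=deproj('wrist',s,np.c_[x,y],d[y,x])
        r=cv2.minAreaRect(P[:,:2].astype(np.float32)*1000)
        print(name,c[i].round(),st[i,4],'ztop',np.percentile(P[:,2],95).round(4),'rect',np.round(r[0],1),np.round(r[1],1),round(r[2],1))
E
python3 tr.py
```

```text
3.3167 [ 0.57925246 -0.25935776  0.23546066] tooly yaw -3.057403705040065
blue [362. 183.] 1333 ztop 0.0408 rect [ 621.7 -240.8] [ 49.7 113.9] 16.3
blue [308. 191.] 1284 ztop 0.0407 rect [ 573.7 -247.8] [110.4  31.5] 77.8
orange [256. 182.] 1301 ztop 0.0409 rect [ 529.4 -231.2] [121.9  44.7] 56.1
orange [242. 361.] 613 ztop 0.026 rect [ 531.9 -361.8] [346.2  63.8] 63.1
```

View pics/w2.png

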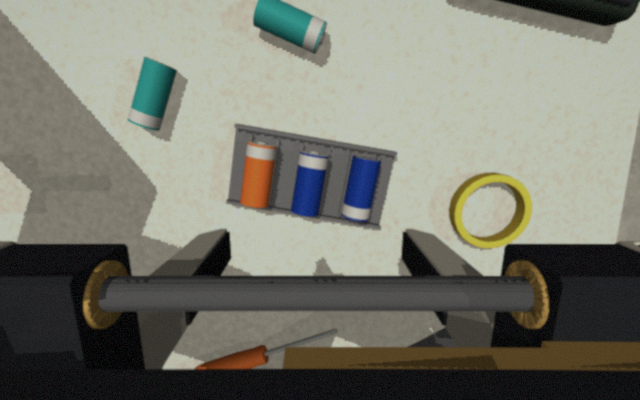

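The wrist view shows the tray with orange at (256,182), blue at (310,183) with its band at the top, towards +y, and blue at (362,186) with its band at the bottom, towards -y.

Run:
```python
from h import *
s=telemetry.read_state(); p=cv2.imread('pics/w2.png'); d=np.load('w2d.npy'); n='wrist'
ys,xs=np.mgrid[110:232,215:410].reshape(2,-1)
k=d[ys,xs]>0;ys,xs=ys[k],xs[k];P=deproj(n,s,np.c_[xs,ys],d[ys,xs])
m=np.zeros(d.shape,np.uint8);k=(P[:,2]>.005)&(P[:,2]<.045);m[ys[k],xs[k]]=1
m=cv2.morphologyEx(m,cv2.MORPH_OPEN,np.ones((5,5)))
cnt=max(cv2.findContours(m,0,1)[0],key=cv2.contourArea).reshape(-1,2)
W=onplane(n,s,cnt,.016);r=cv2.minAreaRect(W[:,:2].astype(np.float32)*1000);print('tray',np.round(r[0],1),np.round(r[1],1),r[2])
hsv=cv2.cvtColor(p,cv2.COLOR_BGR2HSV); b=cv2.inRange(hsv,(108,110,40),(130,255,255))
kk,l,st,c=cv2.connectedComponentsWithStats(b)
for x0 in((290,330),(338,385)):
    # whole cell incl. band: points above z=.030
    k=(P[:,2]>.029)&(P[:,2]<.045)&(xs>x0[0])&(xs<x0[1])
    mm=np.zeros(d.shape,np.uint8);mm[ys[k],xs[k]]=1;mm=cv2.morphologyEx(mm,cv2.MORPH_OPEN,np.ones((3,3)))
    Q=P[mm[ys,xs]>0]; r=cv2.minAreaRect(Q[:,:2].astype(np.float32)*1000)
    v=cv2.fitLine(Q[:,:2].astype(np.float32),cv2.DIST_L2,0,.01,.01).ravel()
    cc=max(cv2.findContours(mm,0,1)[0],key=cv2.contourArea).reshape(-1,2)
    r2=cv2.minAreaRect(onplane(n,s,cc,.031)[:,:2].astype(np.float32)*1000)
    print(x0,len(Q),'top',np.percentile(Q[:,2],97).round(4),'rect',np.round(r[0],1),np.round(r[1],1),r[2].__round__(2),'contour',np.round(r2[0],1),np.round(r2[1],1),round(r2[2],2),'line',np.degrees(np.arctan2(v[1],v[0])).round(2),Q[:,:2].mean(0).round(4))
```

```text
tray [ 571.5 -255.5] [ 92.6 181.3] 77.3464584350586
(290, 330) 1713 top 0.0411 rect [ 570.6 -258.6] [70.4 30.7] 77.64 contour [ 570.3 -259.8] [73.2 30.6] 77.56 line 77.88 [ 0.5706 -0.258 ]
(338, 385) 1675 top 0.0411 rect [ 627.6 -268.1] [68.7 30.8] 77.72 contour [ 627.2 -269.2] [71.2 30.5] 77.65 line 77.41 [ 0.6266 -0.267 ]
```

Emit:
send_rows([
  [[0.1,-0.02,0,-0.1,-0.1],[0.1,-0.044,0.003,-0.2,-0.156],[0.1,-0.044,0.003,-0.35,-0.156],[0.1,-0.044,0.003,-0.5,-0.156],[0.1,-0.044,0.003,-0.65,-0.156],[0.1,-0.044,0.003,-0.78,-0.156],[0.1,-0.044,0.003,-0.85,-0.156],[0.1,-0.044,0.003,-0.85,-0.156],[0.1,-0.044,0.003,-0.85,-0.156]],
], force=20)

```text
t: 4.12
tool_pos: [0.5708, -0.2568, 0.0658]
orientation: [-2.445, -1.971, 0.0]
force: [-0.5, -0.4, 0.8]
opening: 0.0429
gripper_force: 0.0
```

Run:
```python
from h import *
s,p,d=shot('wrist','w3.png')
R=cv2.Rodrigues(np.array(s['orientation'],float))[0]
print(s['t'],s['tool_pos'],'tooly yaw',np.degrees(np.arctan2(R[1,1],R[0,1])),s['opening'])
```

```text
4.1167 [ 0.57081811 -0.25683537  0.06581457] tooly yaw -12.249727322996513 0.042864194342943494
```

View pics/w3.png

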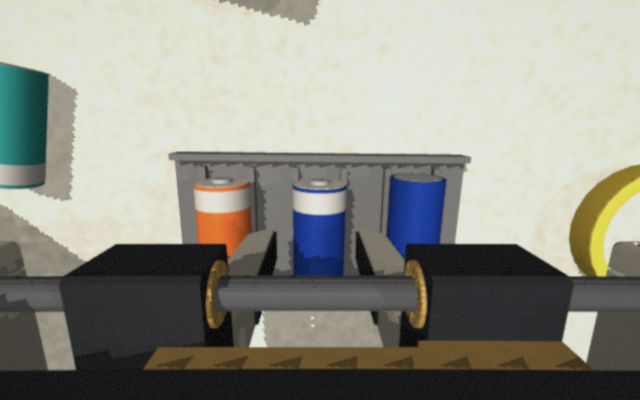

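The middle blue cell is centred between the fingers (finger edges 270 and 363, cell centre at column 319), and the neighbours are clear. Go down and grip.

Emit:
send_rows([
  [[0.1,0,-0.01,-0.06,0],[0.1,0,-0.01,-0.12,0],[0.1,0,-0.01,-0.164,0],[0.1,0,-0.01,-0.164,0],[0.4,0,-0.01,-0.164,0],[0.4,0,-0.01,-0.164,0],[0.4,0,-0.01,-0.164,0],[0.4,0,-0.01,-0.164,0],[0.4,0,-0.01,-0.164,0]],
])

```text
t: 4.92
tool_pos: [0.5708, -0.2604, 0.0331]
orientation: [2.447, 1.969, 0.0]
force: [0.8, -0.6, -1.9]
opening: 0.0315
gripper_force: 20.0
```

Gripped at 31.5 mm with 20 N. Lift, carry and turn towards bay 0.

Emit:
send_rows([
  [[0.4,0,0,0.1,0],[0.4,0,0,0.25,0],[0.4,0,0,0.4,0],[0.4,0,0.05,0.55,-0.1],[0.4,0,0.15,0.6,-0.21],[0.4,0,0.25,0.6,-0.32],[0.4,0,0.35,0.6,-0.43],[0.4,0,0.45,0.6,-0.54],[0.4,0,0.55,0.6,-0.65],[0.4,0,0.65,0.6,-0.76],[0.4,0,0.7,0.6,-0.87],[0.4,0,0.72,0.6,-0.97],[0.4,0,0.72,0.6,-0.97]],
])

```text
t: 6.0
tool_pos: [0.5707, -0.1151, 0.153]
orientation: [-3.097, -0.525, -0.0]
force: [0.6, -0.7, -1.2]
opening: 0.0313
gripper_force: 20.0
```

Emit:
send_rows([
  [[0.4,0,0.15,0,-0.1],[0.4,-0.01,0.3,0,-0.21],[0.4,-0.02,0.45,0,-0.32],[0.4,-0.03,0.58,0,-0.405],[0.4,-0.03,0.66,0,-0.405],[0.4,-0.03,0.7,0,-0.405],[0.4,-0.03,0.7,0,-0.405],[0.4,-0.03,0.7,0,-0.405]],
])

```text
t: 6.67
tool_pos: [0.5648, 0.023, 0.1529]
orientation: [3.138, -0.129, 0.0]
force: [0.6, -0.7, -1.4]
opening: 0.0316
gripper_force: 20.0
```

```bash
cat > held.py <<'E'
from h import *
import sys
s,p,d=shot('wrist',sys.argv[1]); n='wrist'
R=cv2.Rodrigues(np.array(s['orientation'],float))[0]
print(s['t'],s['tool_pos'],'tooly yaw',np.degrees(np.arctan2(R[1,1],R[0,1])),s['opening'])
ys,xs=np.mgrid[150:275,240:390].reshape(2,-1);k=d[ys,xs]>0;ys,xs=ys[k],xs[k]
P=deproj(n,s,np.c_[xs,ys],d[ys,xs]); L=(P-s['tool_pos'])@R   # tool frame
hsv=cv2.cvtColor(p,cv2.COLOR_BGR2HSV)[ys,xs]
b=(hsv[:,0]>105)&(hsv[:,0]<132)&(hsv[:,1]>100)&(abs(L[:,1])<.02)
c=(abs(L[:,2]-.000)<.03)&(abs(L[:,1])<.017)
Q=L[b];print('blue tool-x range',np.percentile(Q[:,0],[1,99]).round(4),'y',np.percentile(Q[:,1],[1,99]).round(4),'top z',np.percentile(Q[:,2],3).round(4))
for x in np.arange(-.02,.045,.005):
    k=c&(abs(L[:,0]-x)<.0025)&(abs(L[:,1])<.006)
    if k.sum()>3: print('x',round(x,3),'top z tool',np.percentile(L[k,2],10).round(4),k.sum())
w=c&(abs(L[:,1])<.01)&(L[:,2]<.005); print('max tool x of top',np.percentile(L[w,0],99).round(4),np.percentile(L[w,0],1).round(4))
E
python3 held.py w4.png
```

```text
6.6667 [0.56482175 0.02304939 0.15289754] tooly yaw -94.70021361836338 0.031558017892125735
blue tool-x range [-0.0094  0.0308] y [-0.0162  0.0152] top z -0.008
x -0.005 top z tool -0.0079 211
x 0.0 top z tool -0.0078 250
x 0.005 top z tool -0.0078 263
x 0.01 top z tool -0.0079 264
x 0.015 top z tool -0.0079 264
x 0.02 top z tool -0.0081 268
x 0.025 top z tool -0.0082 275
x 0.03 top z tool -0.0078 414
x 0.035 top z tool 0.0026 164
max tool x of top 0.0334 -0.0067
```

View pics/w4.png

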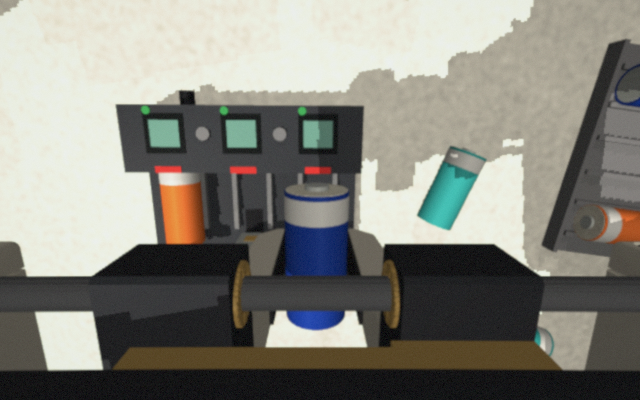

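The cell is held level, button towards the head at (317,189), lined up roughly with the bay 0 red mark (317,170). I'll measure the red marks in this same view to fine-tune.

Run:
```python
from h import *
s,p,d=shot('wrist');n='wrist'
R=cv2.Rodrigues(np.array(s['orientation'],float))[0]
hsv=cv2.cvtColor(p,cv2.COLOR_BGR2HSV)
m=cv2.inRange(hsv,(0,150,90),(4,255,255))|cv2.inRange(hsv,(172,150,90),(180,255,255))
k,l,st,c=cv2.connectedComponentsWithStats(m)
for i in range(1,k):
    if st[i,4]>30 and 100<c[i,0]<400 and 150<c[i,1]<185:
        W=onplane(n,s,[c[i]],.05)[0]; print(c[i].round(1),st[i],W.round(4),'tool',((W-s['tool_pos'])@R).round(4))
ys,xs=np.mgrid[90:185,100:380].reshape(2,-1);k=d[ys,xs]>0;ys,xs=ys[k],xs[k];P=deproj(n,s,np.c_[xs,ys],d[ys,xs])
k=(P[:,2]>.044)&(P[:,2]<.056);mm=np.zeros(d.shape,np.uint8);mm[ys[k],xs[k]]=1;mm=cv2.morphologyEx(mm,2,np.ones((5,5)))
cc=max(cv2.findContours(mm,0,1)[0],key=cv2.contourArea).reshape(-1,2);r=cv2.minAreaRect(onplane(n,s,cc,.05)[:,:2].astype(np.float32)*1000);print(np.median(P[mm[ys,xs]>0][:,2]),r)
```

```text
[166.9 169. ] [154 166  27   7 139] [0.6017 0.136  0.05  ] tool [ 0.0272 -0.1161  0.1028]
[242.6 169.9] [229 167  27   7 175] [0.5962 0.0776 0.05  ] tool [ 0.0266 -0.0574  0.1028]
[316.7 170. ] [304 167  27   7 183] [0.5914 0.02   0.05  ] tool [0.0267 0.0003 0.1029]
0.05055603202723005 ((614.8985595703125, 76.5635757446289), (184.46311950683594, 59.63492965698242), 85.46088409423828)
```

Bay 0's mark sits laterally 0.8 mm from the cell axis, so yaw and position are good. My plan: with the cell level, its underside just above the head top (50 mm) and below the plate top (56 mm), press the plate back about 13 mm. Then lower the cell in front of the lip and let the spring slide it home.

Emit:
send_rows([
  [[0.4,0,-0.003,-0.1,0],[0.4,0,-0.003,-0.2,0],[0.4,0,-0.003,-0.3,0],[0.4,0,-0.003,-0.35,0],[0.4,0,-0.003,-0.38,0],[0.4,0,-0.003,-0.38,0],[0.4,0,-0.003,-0.38,0]],
])

```text
t: 7.35
tool_pos: [0.5652, 0.0224, 0.0775]
orientation: [3.139, -0.134, 0.001]
force: [0.1, -0.4, -1.3]
opening: 0.0314
gripper_force: 20.0
```

Emit:
send_rows([
  [[0.4,-0.01,0.001,0,0],[0.4,-0.02,0.002,0,0],[0.4,-0.03,0.003,0,0],[0.4,-0.04,0.004,0,0],[0.4,-0.05,0.005,0,0],[0.4,-0.05,0.005,0,0],[0.4,-0.05,0.005,0,0]],
])

```text
t: 7.93
tool_pos: [0.5548, 0.0241, 0.0773]
orientation: [3.139, -0.133, 0.001]
force: [0.4, -1.0, 2.1]
opening: 0.0318
gripper_force: 20.0
```

Run:
```python
from h import *
s,p,d=shot('side','s1.png')
print(s['t'],s['tool_pos'],s['force'],s['wrist_torque'])
cv2.imwrite('pics/s1c.png',cv2.resize(p[120:260,190:370],None,fx=4,fy=4,interpolation=cv2.INTER_CUBIC))
```

```text
7.9333 [0.55482197 0.02413512 0.07727649] [ 0.42492801 -0.96932238  2.14555472] [-0.01203983  0.1582637   0.05857377]
```

View pics/s1c.png

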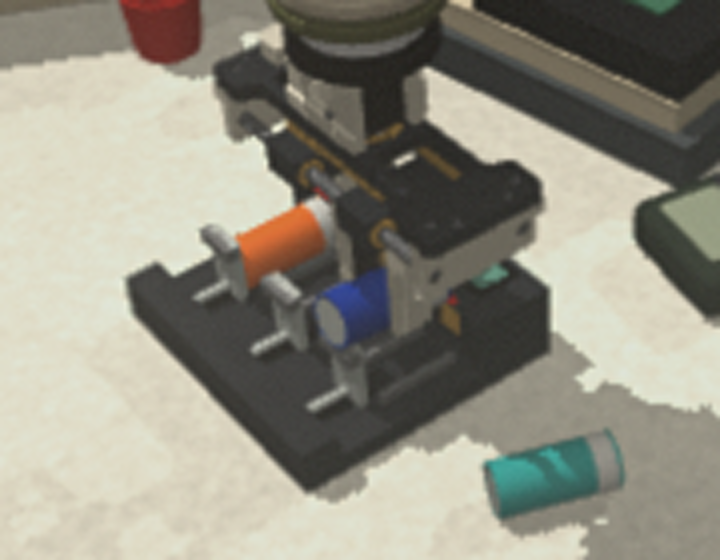

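Upward force of about 3.5 N and little push: the minus end seems to have ridden onto the plate's top edge instead of meeting its face. Back off and check the cell's attitude.

Emit:
send_rows([
  [[0.4,0,0,0.02,0],[0.4,0.025,-0.002,0.02,0],[0.4,0.05,-0.005,0.02,0],[0.4,0.05,-0.005,0.02,0],[0.4,0.05,-0.005,0.02,0]],
])

```text
t: 8.4
tool_pos: [0.5648, 0.0231, 0.0805]
orientation: [-3.139, 0.133, 0.001]
force: [0.3, -0.2, -1.5]
opening: 0.0315
gripper_force: 20.0
```

```bash
python3 held.py w5.png
python3 - <<'E'
from h import *
s=telemetry.read_state();print(s['force'],s['wrist_torque'])
# blue minus end & plates in side depth; plate top heights
s,p,d=shot('side')
ys,xs=np.mgrid[160:240,215:335].reshape(2,-1);P=deproj('side',s,np.c_[xs,ys],d[ys,xs])
o=np.array([.5591,.082]);ex=np.array([.9964,-.0854]);ey=np.array([.0854,.9964])
C=np.c_[(P[:,:2]-o)@ex,(P[:,:2]-o)@ey,P[:,2]-.014]*1000
for y0 in(-58,0,58):
    k=(abs(C[:,1]-y0)<10)&(C[:,0]>-50)&(C[:,0]<-20)
    Q=C[k];print(y0,k.sum());
    for a in range(-50,-20,3):
        q=Q[(Q[:,0]>=a)&(Q[:,0]<a+3)]
        if len(q)>2: print('   x',a,'z max',q[:,2].max().round(1),'p80',np.percentile(q[:,2],80).round(1),len(q))
E
```

```text
8.4 [0.56481364 0.02305643 0.08049566] tooly yaw -94.85156711203085 0.03153106178452905
blue tool-x range [-0.0087  0.0316] y [-0.0161  0.0152] top z -0.0085
x -0.005 top z tool -0.009 199
x 0.0 top z tool -0.0086 261
x 0.005 top z tool -0.0082 268
x 0.01 top z tool -0.0078 272
x 0.015 top z tool -0.0073 277
x 0.02 top z tool -0.0071 272
x 0.025 top z tool -0.0067 281
x 0.03 top z tool -0.0062 385
x 0.035 top z tool -0.0039 249
x 0.04 top z tool 0.0284 131
max tool x of top 0.0328 -0.0062
[-0.06436915  1.49948361 -0.76997839] [-0.01717347  0.15898828  0.03198583]
-58 197
   x -50 z max 11.7 p80 7.9 12
   x -47 z max 10.3 p80 7.5 9
   x -44 z max 10.5 p80 6.9 7
   x -41 z max 11.7 p80 9.9 11
   x -38 z max 44.4 p80 41.8 21
   x -35 z max 44.5 p80 43.6 14
   x -32 z max 44.7 p80 41.7 50
   x -29 z max 57.5 p80 47.6 8
   x -26 z max 77.1 p80 70.3 53
   x -23 z max 151.5 p80 78.2 12
0 123
   x -50 z max 9.3 p80 8.7 8
   x -47 z max 11.3 p80 8.9 6
   x -44 z max 8.6 p80 7.7 8
   x -41 z max 9.8 p80 7.3 7
   x -38 z max 46.0 p80 41.5 19
   x -35 z max 44.2 p80 43.3 16
   x -32 z max 45.3 p80 42.2 44
   x -29 z max 45.8 p80 45.6 10
   x -26 z max 44.4 p80 43.5 4
58 110
   x -50 z max 9.8 p80 6.7 8
   x -47 z max 9.5 p80 9.1 6
   x -44 z max 10.1 p80 9.2 8
   x -41 z max 44.3 p80 42.9 18
   x -38 z max 44.7 p80 41.7 17
   x -35 z max 45.1 p80 25.3 36
   x -32 z max 44.1 p80 44.0 8
   x -29 z max 44.1 p80 43.7 3
   x -23 z max 35.6 p80 34.9 4
```

The grip lets the cell pivot: it is now tilted about 4° button-down. I can use that. I'll lower the cell with its plus end bearing on the head edge, which tips the minus end down in front of the plate to the advised slope.

Emit:
send_rows([
  [[0.4,0,0,-0.01,0],[0.4,0,0,-0.02,0],[0.4,0,0,-0.03,0],[0.4,0,0,-0.04,0],[0.4,0,0,-0.048,0],[0.4,0,0,-0.055,0],[0.4,0,0,-0.062,0],[0.4,0,0,-0.062,0],[0.4,0,0,-0.062,0]],
], force=14)

```text
t: 9.25
tool_pos: [0.5675, 0.0229, 0.0721]
orientation: [3.139, -0.133, 0.01]
force: [-2.7, 0.3, 17.7]
opening: 0.0315
gripper_force: 14.0
```

```bash
python3 held.py w6.png
python3 - <<'E'
from h import *
s=telemetry.read_state();print(s['force'],s['wrist_torque'])
c=shot('side','s2.png');from ch import charger;charger('side',*c,(215,145,335,245))
E
```

```text
9.25 [0.56750641 0.0228737  0.07213215] tooly yaw -94.84608664692038 0.031536409476695636
blue tool-x range [-0.0072  0.0291] y [-0.0162  0.0152] top z -0.0124
x -0.005 top z tool -0.0129 99
x 0.0 top z tool -0.0126 273
x 0.005 top z tool -0.012 281
x 0.01 top z tool -0.0116 276
x 0.015 top z tool -0.0114 271
x 0.02 top z tool -0.0109 301
x 0.025 top z tool -0.0104 290
x 0.03 top z tool -0.0093 593
x 0.035 top z tool 0.0209 199
x 0.04 top z tool 0.0204 204
max tool x of top 0.0309 -0.0043
[-3.23629956 -0.61444485 18.10435019] [-0.07426691  0.56888241 -0.02185969]
tail [223 187  50  48 658] z 0.0309 rect c,size,ang [486.6  84.7] [189.1  26.8] 85.02
```

Both ends were resting, one on the plate top and the other on the head, so the cell slid about 4 mm up in the grip (18 N, below the limits). It lies stably across those two supports, so I'll open slightly with the fingers caging it, rise to restore the grip height, re-grip, lift and shift 6 mm towards the head.

Emit:
send_rows([
  [[0.4,0.01,0,0.02,0],[0.4,0.01,0,0.02,0],[0.26,0.01,0,0.02,0],[0.26,0.01,0,0.025,0],[0.26,0.01,0,0.035,0],[0.26,0.01,0,0.048,0],[0.26,0.01,0,0.048,0],[0.4,0.01,0,0.048,0],[0.4,0.01,0,0.048,0],[0.4,0.01,0,0.048,0],[0.4,0.01,0,0.048,0]],
], force=14)

```text
t: 10.27
tool_pos: [0.5668, 0.0231, 0.0782]
orientation: [-3.139, 0.133, -0.001]
force: [1.4, 0.5, 0.8]
opening: 0.0316
gripper_force: 14.0
```

Emit:
send_rows([
  [[0.4,0,0,0.02,0],[0.4,0,0,0.05,0],[0.4,0.02,-0.002,0.07,0],[0.4,0.03,-0.003,0.07,0],[0.4,0.03,-0.003,0.07,0],[0.4,0.03,-0.003,0.07,0]],
])

```text
t: 10.77
tool_pos: [0.5728, 0.0224, 0.092]
orientation: [3.139, -0.133, 0.0]
force: [-0.5, -0.5, -1.6]
opening: 0.0314
gripper_force: 14.0
```

```bash
python3 held.py w7.png
python3 - <<'E'
from h import *
s=telemetry.read_state();print(s['force'],s['wrist_torque'],s['opening'])
p=cv2.imread('pics/w7.png');R=cv2.Rodrigues(np.array(s['orientation'],float))[0]
hsv=cv2.cvtColor(p,cv2.COLOR_BGR2HSV)
m=cv2.inRange(hsv,(0,150,90),(4,255,255))|cv2.inRange(hsv,(172,150,90),(180,255,255))
k,l,st,c=cv2.connectedComponentsWithStats(m)
for i in range(1,k):
    if st[i,4]>30 and c[i,1]<250:
        W=onplane('wrist',s,[c[i]],.05)[0]; print(c[i].round(1),st[i,4],W.round(4),'tool',((W-s['tool_pos'])@R).round(4))
E
```

```text
10.7667 [0.57282071 0.02242934 0.0920078 ] tooly yaw -94.85370062598992 0.031391144750233226
blue tool-x range [-0.0095  0.0293] y [-0.0163  0.0152] top z -0.0069
x -0.005 top z tool -0.0074 233
x 0.0 top z tool -0.0068 252
x 0.005 top z tool -0.0065 261
x 0.01 top z tool -0.0061 266
x 0.015 top z tool -0.0056 264
x 0.02 top z tool -0.0053 280
x 0.025 top z tool -0.0049 276
x 0.03 top z tool -0.004 399
max tool x of top 0.0303 -0.007
[-0.62501946 -0.16035558 -1.17045549] [ 0.01223713  0.1872271  -0.00260249] 0.03150391527745047
[124.  197.3] 254 [0.6014 0.1361 0.05  ] tool [ 0.0191 -0.1156  0.0418]
[221.7 198. ] 302 [0.5961 0.0778 0.05  ] tool [ 0.0188 -0.0571  0.0418]
```

Emit:
send_rows([
  [[0.4,0,0,-0.03,0],[0.4,0,0,-0.05,0],[0.4,0,0,-0.06,0],[0.4,0,0,-0.07,0],[0.4,0,0,-0.08,0],[0.4,0,0,-0.09,0],[0.4,0,0,-0.1,0],[0.4,0,0,-0.1,0],[0.4,0,0,-0.1,0]],
], force=12)

```text
t: 11.57
tool_pos: [0.5726, 0.0225, 0.072]
orientation: [-3.139, 0.133, 0.0]
force: [-2.6, 1.2, 2.0]
opening: 0.0313
gripper_force: 12.0
```

```bash
python3 held.py w8.png
python3 - <<'E'
from h import *
s=telemetry.read_state();print(s['force'],s['wrist_torque'],s['opening'])
s,p,d=shot('side','s3.png')
cv2.imwrite('pics/s3c.png',cv2.resize(p[140:250,205:345],None,fx=5,fy=5,interpolation=cv2.INTER_CUBIC))
E
```

```text
11.5667 [0.57255845 0.02252246 0.07203579] tooly yaw -94.8472626418656 0.03126427065751992
blue tool-x range [-0.01    0.0251] y [-0.0163  0.0153] top z -0.0105
x -0.005 top z tool -0.0076 212
x 0.0 top z tool -0.0082 231
x 0.005 top z tool -0.009 252
x 0.01 top z tool -0.0098 246
x 0.015 top z tool -0.0104 260
x 0.02 top z tool -0.0112 279
x 0.025 top z tool -0.011 431
x 0.03 top z tool -0.0003 429
x 0.035 top z tool 0.0201 205
x 0.04 top z tool 0.0199 220
max tool x of top 0.0292 -0.0072
[-3.5694154  -0.86925503  1.54626367] [ 0.01508989  0.65384952 -0.03776739] 0.03153267828477671
```

View pics/s3c.png

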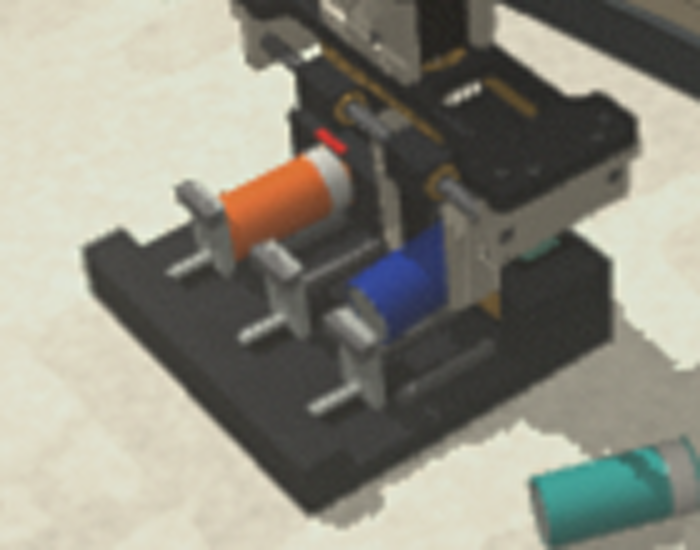

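The side view shows the minus end at (365,305) in the crop, now below the plate top and in front of the plate, sloping up about 8° with the button end on the head edge. Now push the plate back.

Emit:
send_rows([
  [[0.4,-0.01,0.001,0,0],[0.4,-0.02,0.002,0,0],[0.4,-0.03,0.003,0,0],[0.4,-0.04,0.003,0,0],[0.4,-0.05,0.004,0,0],[0.4,-0.06,0.005,0,0],[0.4,-0.07,0.006,0,0],[0.4,-0.07,0.006,0,0]],
], force=18)

```text
t: 12.33
tool_pos: [0.5586, 0.0237, 0.0722]
orientation: [3.139, -0.133, 0.001]
force: [4.5, 0.7, -1.1]
opening: 0.0313
gripper_force: 18.0
```

```bash
python3 held.py w9.png
python3 - <<'E'
from h import *
s=telemetry.read_state();print(s['force'],s['wrist_torque'],s['opening'])
c=shot('side','s4.png');from ch import charger;charger('side',*c,(215,145,335,245))
E
```

```text
12.3333 [0.55861795 0.02372566 0.07217325] tooly yaw -94.84301253794892 0.03129746645950316
blue tool-x range [-0.0101  0.0249] y [-0.0163  0.0152] top z -0.0105
x -0.005 top z tool -0.0076 216
x 0.0 top z tool -0.0081 235
x 0.005 top z tool -0.0089 244
x 0.01 top z tool -0.0097 242
x 0.015 top z tool -0.0105 259
x 0.02 top z tool -0.0111 280
x 0.025 top z tool -0.011 433
x 0.03 top z tool -0.0005 366
x 0.035 top z tool 0.0206 213
x 0.04 top z tool 0.0209 203
max tool x of top 0.0292 -0.0071
[ 3.83060409  0.36852201 -0.92586654] [-0.02009804 -0.59807834 -0.02717637] 0.03160857863456373
tail [223 187  50  47 670] z 0.0309 rect c,size,ang [487.4  84.6] [189.2  27.2] 85.69
```

The spring pushes back with about 4 N and the charger hasn't moved. Go a further 6 mm, then down.

Emit:
send_rows([
  [[0.4,-0.01,0.001,0,0],[0.4,-0.02,0.002,0,0],[0.4,-0.03,0.003,0,0],[0.4,-0.031,0.003,0,0],[0.4,-0.031,0.003,-0.02,0],[0.4,-0.031,0.003,-0.04,0],[0.4,-0.031,0.003,-0.06,0],[0.4,-0.031,0.003,-0.08,0],[0.4,-0.031,0.003,-0.1,0],[0.4,-0.031,0.003,-0.115,0],[0.4,-0.031,0.003,-0.115,0]],
])

```text
t: 13.35
tool_pos: [0.5518, 0.0243, 0.0479]
orientation: [-3.139, 0.133, 0.003]
force: [4.7, -0.8, -1.8]
opening: 0.0315
gripper_force: 18.0
```

```bash
python3 held.py w10.png
python3 - <<'E'
from h import *
s=telemetry.read_state();print(s['force'],s['wrist_torque'],s['opening'])
E
```

```text
13.35 [0.55176395 0.02431241 0.04789596] tooly yaw -94.85037256133937 0.031522481860628226
blue tool-x range [-0.0101  0.0275] y [-0.0163  0.0152] top z -0.0082
x -0.005 top z tool -0.0078 212
x 0.0 top z tool -0.008 252
x 0.005 top z tool -0.008 258
x 0.01 top z tool -0.008 259
x 0.015 top z tool -0.0082 270
x 0.02 top z tool -0.0083 271
x 0.025 top z tool -0.0082 278
x 0.03 top z tool -0.007 404
x 0.04 top z tool -0.0039 266
max tool x of top 0.0513 -0.0066
[ 4.9026001  -0.9186226  -2.41602612] [-0.07596739 -0.67456138 -0.00295543] 0.03143980945953451
```

Emit:
send_rows([
  [[0.4,0,0,-0.02,0],[0.4,0,0,-0.035,0],[0.4,0,0,-0.046,0],[0.4,0,0,-0.046,0],[0.4,0,0,-0.046,0]],
])

```text
t: 13.82
tool_pos: [0.5522, 0.0243, 0.0395]
orientation: [3.139, -0.133, -0.001]
force: [5.0, -0.1, -1.4]
opening: 0.0312
gripper_force: 18.0
```

```bash
python3 held.py w11.png
python3 - <<'E'
from h import *
s=telemetry.read_state();print(s['force'],s['wrist_torque'],s['opening'])
E
```

```text
13.8167 [0.55216893 0.02428614 0.03947325] tooly yaw -94.8486906970732 0.03115869152849868
blue tool-x range [-0.01    0.0275] y [-0.0163  0.0152] top z -0.0081
x -0.005 top z tool -0.0079 213
x 0.0 top z tool -0.008 252
x 0.005 top z tool -0.008 255
x 0.01 top z tool -0.008 259
x 0.015 top z tool -0.0082 257
x 0.02 top z tool -0.0082 271
x 0.025 top z tool -0.0082 282
x 0.03 top z tool -0.0067 464
x 0.035 top z tool -0.0116 20
x 0.04 top z tool -0.0123 321
max tool x of top 0.052 -0.0067
[ 4.47490935 -0.34355289 -1.70390482] [-0.07368848 -0.67567313 -0.03714508] 0.03152018100422559
```

Level, just above the floor and in front of the lip. Ease 6 mm towards the head and let go.

Emit:
send_rows([
  [[0.4,0.01,-0.001,-0.004,0],[0.4,0.02,-0.002,-0.004,0],[0.4,0.03,-0.003,-0.004,0],[0.4,0.03,-0.003,-0.004,0],[0.28,0.03,-0.003,-0.004,0],[0.2,0.03,-0.003,-0.004,0],[0.1,0.03,-0.003,-0.004,0],[0.1,0.03,-0.003,-0.004,0],[0.1,0.03,-0.003,-0.004,0]],
])

```text
t: 14.62
tool_pos: [0.558, 0.0238, 0.0388]
orientation: [-3.139, 0.133, 0.001]
force: [0.5, 0.2, 0.5]
opening: 0.0417
gripper_force: 0.0
```

```bash
python3 held.py w12.png
python3 - <<'E'
from h import *
s=telemetry.read_state();print(s['force'],s['wrist_torque'],s['opening'])
E
```

```text
14.6167 [0.55800926 0.02378603 0.03876575] tooly yaw -94.84405704043476 0.04169074930202339
blue tool-x range [-0.0091  0.0204] y [-0.0156  0.015 ] top z -0.0082
x -0.005 top z tool -0.008 212
x 0.0 top z tool -0.0082 253
x 0.005 top z tool -0.0081 257
x 0.01 top z tool -0.008 262
x 0.015 top z tool -0.0081 267
x 0.02 top z tool -0.008 265
x 0.025 top z tool -0.0083 281
x 0.03 top z tool -0.0122 222
x 0.035 top z tool -0.0129 321
x 0.04 top z tool -0.0124 320
max tool x of top 0.0522 -0.0064
[-0.1119831   0.10776406  0.41963945] [ 0.0013582   0.13692468 -0.00370806] 0.041740339996229295
```

View pics/w12.png

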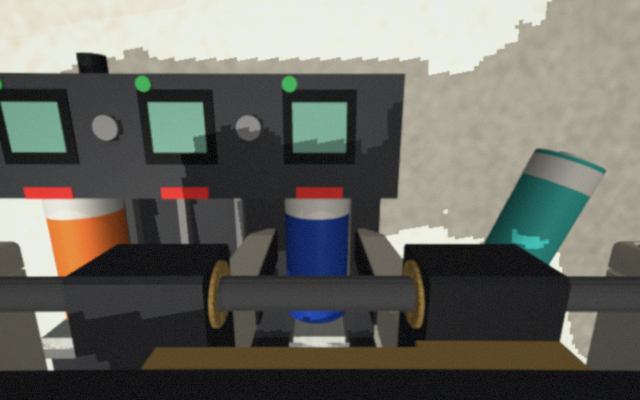

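The blue cell has slid home: its band at (318,207) shows under the hood just as the orange one's does, it is level, and the released force is about 0. Lift and go for the second blue cell.

Emit:
send_rows([
  [[0.1,0,0,0.1,0],[0.1,0,0,0.25,0],[0.1,0,0,0.4,0],[0.1,0.02,-0.1,0.55,0.11],[0.1,0.04,-0.2,0.6,0.22],[0.1,0.06,-0.3,0.6,0.33],[0.1,0.08,-0.4,0.6,0.44],[0.1,0.1,-0.5,0.6,0.55],[0.1,0.12,-0.6,0.6,0.66],[0.1,0.15,-0.7,0.6,0.77],[0.1,0.17,-0.75,0.6,0.88],[0.1,0.17,-0.75,0.6,0.97],[0.1,0.17,-0.75,0.6,0.97]],
])

```text
t: 15.75
tool_pos: [0.5923, -0.1271, 0.1588]
orientation: [-2.805, -1.415, 0.001]
force: [-0.6, 0.5, -0.9]
opening: 0.0416
gripper_force: 0.0
```

Emit:
send_rows([
  [[0.1,0.04,-0.15,0,0.11],[0.1,0.08,-0.3,0,0.22],[0.1,0.12,-0.45,0,0.33],[0.1,0.16,-0.6,0,0.403],[0.1,0.177,-0.715,0,0.403],[0.1,0.177,-0.715,0,0.403],[0.1,0.177,-0.715,0,0.403]],
])

```text
t: 16.33
tool_pos: [0.6276, -0.2699, 0.1585]
orientation: [-2.453, -1.961, 0.0]
force: [0.6, 0.7, 0.5]
opening: 0.0418
gripper_force: 0.0
```

Run:
```python
from h import *
s,p,d=shot('wrist','w13.png');n='wrist'
R=cv2.Rodrigues(np.array(s['orientation'],float))[0]
print(s['t'],s['tool_pos'],'tooly yaw',np.degrees(np.arctan2(R[1,1],R[0,1])),s['opening'])
ys,xs=np.mgrid[100:285,230:400].reshape(2,-1);k=d[ys,xs]>0;ys,xs=ys[k],xs[k];P=deproj(n,s,np.c_[xs,ys],d[ys,xs]);L=(P-s['tool_pos'])@R
for nm,y0 in(('tgt',0),('mid lane',-.058)):
    k=(P[:,2]>.028)&(P[:,2]<.045)&(abs(L[:,1]-y0)<.024)
    if k.sum()<50: print(nm,k.sum());continue
    Q=L[k];print(nm,k.sum(),'toolx',np.percentile(Q[:,0],[.5,99.5]).round(4),'tooly',np.percentile(Q[:,1],[1,99]).round(4),'ztop',np.percentile(P[k][:,2],97).round(4))
    r=cv2.minAreaRect(Q[:,:2].astype(np.float32)*1000);print(r)
# check charger load in scene
c=shot('scene','sc2.png');from ch import charger;charger('scene',*c,(330,140,440,240))
s,p,d=c
hsv=cv2.cvtColor(p,cv2.COLOR_BGR2HSV);m=cv2.inRange(hsv,(108,110,40),(130,255,255));m[:140]=0;m[240:]=0;m[:,:330]=0;m[:,440:]=0
y,x=np.nonzero(m);P=deproj('scene',s,np.c_[x,y],d[y,x]);o=np.array([.5591,.082]);C=P[:,:2]-o;print(len(P),'charger frame',np.median(C@[.9964,-.0854]).round(4),np.median(C@[.0854,.9964]).round(4),P[:,2].max())
```

```text
16.3333 [ 0.62757311 -0.2699041   0.15853943] tooly yaw -12.736206993606068 0.04177507365573529
tgt 2774 toolx [-0.0336  0.0344] tooly [-0.015   0.0153] ztop 0.0409
((0.08054733276367188, 0.35668373107910156), (68.89620208740234, 30.77059555053711), 0.5432184934616089)
mid lane 0
head [ 340  186   91   31 1924] z 0.0493 rect c,size,ang [622.9  74.1] [184.7  55.1] 84.65
tail [371 151  59  14 510] z 0.029 rect c,size,ang [492.2 111.5] [131.9  26. ] 85.68
258 charger frame -0.0011 -0.0585 0.8391134152215766
```

Target centred between the fingers (within 0.5 mm). Descend, grip, lift.

Emit:
send_rows([
  [[0.1,0,0,-0.12,0],[0.1,0,0,-0.26,0],[0.1,0,0,-0.4,0],[0.1,0,0,-0.5,0],[0.1,0,0,-0.58,0],[0.1,0,0,-0.627,0],[0.1,0,0,-0.627,0],[0.1,0,0,-0.627,0],[0.4,0,0,-0.627,0],[0.4,0,0,-0.627,0],[0.4,0,0,-0.627,0],[0.4,0,0,-0.627,0],[0.4,0,0,-0.627,0]],
], force=14)

```text
t: 17.52
tool_pos: [0.6291, -0.2697, 0.0357]
orientation: [2.448, 1.965, 0.002]
force: [0.8, 0.6, 6.1]
opening: 0.0314
gripper_force: 14.0
```

Emit:
send_rows([
  [[0.4,0,0,0.1,0],[0.4,0,0,0.25,0],[0.4,0,0,0.4,0],[0.4,-0.02,0.1,0.55,0.11],[0.4,-0.04,0.2,0.6,0.22],[0.4,-0.06,0.3,0.6,0.33],[0.4,-0.08,0.4,0.6,0.44],[0.4,-0.1,0.5,0.6,0.55],[0.4,-0.12,0.6,0.6,0.66],[0.4,-0.13,0.7,0.6,0.77],[0.4,-0.14,0.8,0.6,0.88],[0.4,-0.14,0.85,0.6,0.98],[0.4,-0.14,0.85,0.6,0.98]],
])

```text
t: 18.6
tool_pos: [0.5997, -0.0972, 0.1538]
orientation: [-1.158, -2.92, -0.001]
force: [0.0, -0.6, -1.6]
opening: 0.0312
gripper_force: 14.0
```

Emit:
send_rows([
  [[0.4,-0.02,0.15,0,0.11],[0.4,-0.04,0.3,0,0.22],[0.4,-0.06,0.45,0,0.33],[0.4,-0.08,0.6,0,0.44],[0.4,-0.1,0.75,0,0.55],[0.4,-0.12,0.85,0,0.65],[0.4,-0.13,0.9,0,0.65],[0.4,-0.13,0.9,0,0.65],[0.4,-0.13,0.9,0,0.65]],
])

```text
t: 19.35
tool_pos: [0.5741, 0.0799, 0.1537]
orientation: [0.135, 3.138, -0.001]
force: [0.6, -1.0, -1.4]
opening: 0.0317
gripper_force: 14.0
```

```bash
python3 held.py w14.png
python3 - <<'E'
from h import *
s=telemetry.read_state();print(s['force'],s['wrist_torque'],s['opening'])
n='wrist';p=cv2.imread('pics/w14.png');R=cv2.Rodrigues(np.array(s['orientation'],float))[0]
hsv=cv2.cvtColor(p,cv2.COLOR_BGR2HSV)
m=cv2.inRange(hsv,(0,150,90),(4,255,255))|cv2.inRange(hsv,(172,150,90),(180,255,255))
k,l,st,c=cv2.connectedComponentsWithStats(m)
for i in range(1,k):
    if st[i,4]>25 and c[i,1]<270:
        W=onplane(n,s,[c[i]],.05)[0]; print('red',c[i].round(1),st[i,4],W.round(4),'tool',((W-s['tool_pos'])@R).round(4))
s,p,d=shot(n)
ys,xs=np.mgrid[60:265,130:510].reshape(2,-1);k=d[ys,xs]>0;ys,xs=ys[k],xs[k];P=deproj(n,s,np.c_[xs,ys],d[ys,xs])
k=(P[:,2]>.025)&(P[:,2]<.036);mm=np.zeros(d.shape,np.uint8);mm[ys[k],xs[k]]=1;mm=cv2.morphologyEx(mm,2,np.ones((5,5)))
for cc in cv2.findContours(mm,0,1)[0]:
    if cv2.contourArea(cc)>300: print('tail',cv2.minAreaRect(onplane(n,s,cc.reshape(-1,2),.03)[:,:2].astype(np.float32)*1000))
E
```

```text
19.35 [0.57410609 0.07988719 0.15365632] tooly yaw 85.06705189380146 0.0317243223256227
blue tool-x range [-0.008   0.0341] y [-0.0149  0.0161] top z -0.0051
x -0.005 top z tool -0.0051 169
x 0.0 top z tool -0.0049 230
x 0.005 top z tool -0.005 237
x 0.01 top z tool -0.005 254
x 0.015 top z tool -0.0048 253
x 0.02 top z tool -0.005 270
x 0.025 top z tool -0.005 263
x 0.03 top z tool -0.0051 278
x 0.035 top z tool -0.0044 399
max tool x of top 0.0345 -0.0061
[ 0.57402934  0.21691588 -1.97023563] [0.03727725 0.01473155 0.0423454 ] 0.03172320734143887
red [244.1 233. ] 174 [0.5926 0.0192 0.05  ] tool [-0.0234 -0.0582  0.1037]
red [386.4 232.8] 166 [0.6022 0.1355 0.05  ] tool [-0.023   0.0585  0.1036]
tail ((487.11114501953125, 87.1422348022461), (184.46951293945312, 22.780427932739258), 85.22027587890625)
```

Aligned with the middle bay (lateral 0.2 mm, yaw 0.2°), and the charger is still in place. Lower onto the head edge to tip the minus end down.

Emit:
send_rows([
  [[0.4,0.008,-0.001,-0.1,0],[0.4,0.008,-0.001,-0.22,0],[0.4,0.008,-0.001,-0.3,0],[0.4,0.008,-0.001,-0.34,0],[0.4,0.008,-0.001,-0.36,0],[0.4,0.008,-0.001,-0.37,0],[0.4,0.008,-0.001,-0.38,0],[0.4,0.008,-0.001,-0.39,0],[0.4,0.008,-0.001,-0.4,0],[0.4,0.008,-0.001,-0.4,0],[0.4,0.008,-0.001,-0.4,0]],
], force=12)

```text
t: 20.37
tool_pos: [0.576, 0.0804, 0.0745]
orientation: [0.128, 3.138, -0.0]
force: [-1.4, -1.3, 4.0]
opening: 0.0316
gripper_force: 12.0
```

```bash
python3 held.py w15.png; python3 -c "
from h import *
s=telemetry.read_state();print(s['force'],s['wrist_torque'])"
```

```text
20.3667 [0.57598491 0.08042606 0.07447719] tooly yaw 85.33520117190064 0.03157908634576052
blue tool-x range [-0.0074  0.036 ] y [-0.0152  0.0162] top z -0.0055
x -0.005 top z tool -0.0063 146
x 0.0 top z tool -0.0059 246
x 0.005 top z tool -0.0052 256
x 0.01 top z tool -0.0046 263
x 0.015 top z tool -0.004 270
x 0.02 top z tool -0.0035 269
x 0.025 top z tool -0.003 274
x 0.03 top z tool -0.0022 274
x 0.035 top z tool -0.0016 353
max tool x of top 0.0365 -0.0054
[-1.71132632 -1.67416224  3.56679271] [-0.26806431  0.39141647 -0.02186284]
```

Emit:
send_rows([
  [[0.4,-0.01,0.001,0,0],[0.4,-0.02,0.002,0,0],[0.4,-0.03,0.003,0,0],[0.4,-0.04,0.003,0,0],[0.4,-0.05,0.004,0,0],[0.4,-0.06,0.005,0,0],[0.4,-0.07,0.006,0,0],[0.4,-0.07,0.006,0,0]],
], force=18)

```text
t: 21.08
tool_pos: [0.5612, 0.0818, 0.0735]
orientation: [-0.128, -3.139, -0.0]
force: [3.7, 0.6, -2.3]
opening: 0.0313
gripper_force: 18.0
```

```bash
python3 held.py w16.png|head -8; python3 -c "
from h import *
s=telemetry.read_state();print(s['force'],s['wrist_torque'])"
```

```text
21.0833 [0.56115254 0.08179088 0.07345689] tooly yaw 85.33538498557904 0.03131369506349602
blue tool-x range [-0.007   0.0358] y [-0.0152  0.0162] top z -0.0054
x -0.005 top z tool -0.0061 151
x 0.0 top z tool -0.0057 251
x 0.005 top z tool -0.0051 247
x 0.01 top z tool -0.0047 257
x 0.015 top z tool -0.0041 266
x 0.02 top z tool -0.0035 269
[ 2.949667   -0.25041045 -2.10079756] [ 0.06288399 -0.72168724 -0.00737954]
```

Emit:
send_rows([
  [[0.4,-0.01,0.001,0,0],[0.4,-0.02,0.002,0,0],[0.4,-0.03,0.003,0,0],[0.4,-0.039,0.003,0,0],[0.4,-0.039,0.003,0,0],[0.4,-0.039,0.003,-0.02,0],[0.4,-0.039,0.003,-0.04,0],[0.4,-0.039,0.003,-0.06,0],[0.4,-0.039,0.003,-0.08,0],[0.4,-0.039,0.003,-0.1,0],[0.4,-0.039,0.003,-0.12,0],[0.4,-0.039,0.003,-0.12,0]],
])

```text
t: 22.13
tool_pos: [0.5529, 0.0822, 0.0484]
orientation: [-0.128, -3.137, 0.0]
force: [4.6, -0.5, -1.1]
opening: 0.0314
gripper_force: 18.0
```

```bash
python3 held.py w17.png; python3 -c "
from h import *
s=telemetry.read_state();print(s['force'],s['wrist_torque'])"
```

```text
22.1333 [0.55290616 0.08224821 0.04835613] tooly yaw 85.33205738541018 0.03138852442439194
blue tool-x range [-0.0075  0.0329] y [-0.0151  0.0163] top z -0.0056
x -0.005 top z tool -0.0057 163
x 0.0 top z tool -0.0055 227
x 0.005 top z tool -0.0056 248
x 0.01 top z tool -0.0054 257
x 0.015 top z tool -0.0055 255
x 0.02 top z tool -0.0055 265
x 0.025 top z tool -0.0054 269
x 0.03 top z tool -0.0055 277
x 0.035 top z tool -0.0085 251
x 0.04 top z tool -0.0086 316
max tool x of top 0.0454 -0.0058
[ 4.55561736 -0.575063   -2.51674509] [-0.04534473 -0.79813715 -0.00932861]
```

Emit:
send_rows([
  [[0.4,0,0,-0.015,0],[0.4,0,0,-0.025,0],[0.4,0,0,-0.033,0],[0.4,0,0,-0.033,0],[0.4,0,0,-0.033,0]],
])

```text
t: 22.6
tool_pos: [0.5535, 0.0823, 0.0428]
orientation: [-0.128, -3.139, 0.0]
force: [3.4, 0.1, -1.4]
opening: 0.0313
gripper_force: 18.0
```

Emit:
send_rows([
  [[0.4,0,0,-0.007,0],[0.4,0.01,-0.001,-0.007,0],[0.4,0.02,-0.002,-0.007,0],[0.4,0.03,-0.003,-0.007,0],[0.4,0.03,-0.003,-0.007,0]],
])

```text
t: 23.02
tool_pos: [0.56, 0.0817, 0.0416]
orientation: [0.128, 3.139, 0.0]
force: [4.6, -0.6, 0.0]
opening: 0.0318
gripper_force: 18.0
```

```bash
python3 held.py w18.png; python3 -c "
from h import *
s=telemetry.read_state();print(s['force'],s['wrist_torque'])"
```

```text
23.0167 [0.55997531 0.08167009 0.04158457] tooly yaw 85.32385237993819 0.03181282059739981
blue tool-x range [-0.0078  0.031 ] y [-0.0148  0.0163] top z -0.0057
x -0.005 top z tool -0.0058 156
x 0.0 top z tool -0.0055 233
x 0.005 top z tool -0.0056 254
x 0.01 top z tool -0.0055 257
x 0.015 top z tool -0.0055 257
x 0.02 top z tool -0.0056 262
x 0.025 top z tool -0.0055 273
x 0.03 top z tool -0.0056 236
x 0.035 top z tool -0.0155 208
x 0.04 top z tool -0.0155 378
max tool x of top 0.0454 -0.0056
[ 4.32546882  0.45270818 -0.25189595] [ 0.00892614 -0.65916981 -0.04157907]
```

On the floor, level, spring loaded. Let go, then lift clear.

Emit:
send_rows([
  [[0.28,0,0,0,0],[0.2,0,0,0,0],[0.1,0,0,0,0],[0.1,0,0,0,0],[0.1,0,0,0,0]],
])

```text
t: 23.48
tool_pos: [0.5592, 0.0817, 0.0413]
orientation: [-0.128, -3.138, 0.0]
force: [-0.2, -0.5, 0.1]
opening: 0.042
gripper_force: 0.0
```

```bash
python3 held.py w19.png; python3 -c "
from h import *
s=telemetry.read_state();print(s['force'],s['wrist_torque'])"
```

```text
23.4833 [0.55917062 0.0816918  0.04133993] tooly yaw 85.3358838125992 0.042042487153608595
blue tool-x range [-0.0087  0.0255] y [-0.0143  0.0182] top z -0.0057
x -0.005 top z tool -0.0056 157
x 0.0 top z tool -0.0056 235
x 0.005 top z tool -0.0055 243
x 0.01 top z tool -0.0055 252
x 0.015 top z tool -0.0056 262
x 0.02 top z tool -0.0056 262
x 0.025 top z tool -0.0058 218
x 0.03 top z tool -0.0157 197
x 0.035 top z tool -0.0157 430
x 0.04 top z tool -0.0152 480
max tool x of top 0.0404 -0.0057
[ 0.3871759  -0.51509916  0.29474723] [ 0.00961623 -0.00680002  0.01003349]
```

Emit:
send_rows([
  [[0.1,0,0,0.1,0],[0.1,0,0,0.25,0],[0.1,0,0,0.4,0],[0.1,0,0,0.6,0],[0.1,0,0,0.8,0],[0.1,0,0,0.97,0],[0.1,0,0,0.97,0],[0.1,0,0,0.97,0]],
])

```text
t: 24.2
tool_pos: [0.5613, 0.0818, 0.2389]
orientation: [0.128, 3.133, 0.001]
force: [-0.9, -0.1, -0.4]
opening: 0.0419
gripper_force: 0.0
```

Run:
```python
from h import *
s,p,d=shot('wrist','w20.png');n='wrist';print(s['t'],s['tool_pos'])
hsv=cv2.cvtColor(p,cv2.COLOR_BGR2HSV)
ys,xs=np.mgrid[60:262,200:460].reshape(2,-1);k=d[ys,xs]>0;ys,xs=ys[k],xs[k];P=deproj(n,s,np.c_[xs,ys],d[ys,xs]);H=hsv[ys,xs]
o=np.array([.5591,.082]);C=np.c_[(P[:,:2]-o)@[.9964,-.0854],(P[:,:2]-o)@[.0854,.9964],P[:,2]]*1000
for y0 in(-58,0,58):
    for nm,k in(('blue',(H[:,0]>105)&(H[:,0]<132)&(H[:,1]>100)),('orange',(H[:,0]>2)&(H[:,0]<19)&(H[:,1]>150)),('white',(H[:,1]<60)&(H[:,2]>110)&(C[:,0]>15)&(C[:,0]<40))):
        k=k&(abs(C[:,1]-y0)<20)&(C[:,2]>30)
        if k.sum()>15:
            t=k&(C[:,2]>40); Q=C[t]; v=np.polyfit(Q[:,0],Q[:,2],1) if t.sum()>5 else 0
            print(y0,nm,k.sum(),'x',np.percentile(C[k,0],[1,99]).round(1),'y',np.percentile(C[k,1],[2,98]).round(1),'top z',np.percentile(C[k,2],97).round(1),'slope',np.round(v,3))
    k=(abs(C[:,1]-y0)<9)&(C[:,0]<-25)&(C[:,0]>-45)&(C[:,2]>51)&(C[:,2]<60);print('  plate top x',np.percentile(C[k,0],[5,50,95]).round(1) if k.sum() else None,k.sum())
k=(C[:,2]>25)&(C[:,2]<36)&(C[:,0]<-55);mm=np.zeros(d.shape,np.uint8);mm[ys[k],xs[k]]=1
cc=max(cv2.findContours(mm,0,1)[0],key=cv2.contourArea);print('tail',cv2.minAreaRect(onplane(n,s,cc.reshape(-1,2),.03)[:,:2].astype(np.float32)*1000))
for n in('scene','side'):
    s,p,d=shot(n);h=cv2.cvtColor(p,cv2.COLOR_BGR2HSV);m=cv2.inRange(h,(3,150,90),(18,255,255))
    k,l,st,c=cv2.connectedComponentsWithStats(m)
    print(n,[(c[i].round(0).tolist(),int(st[i,4])) for i in range(1,k) if st[i,4]>100])
```

```text
24.2 [0.56131477 0.08181397 0.23890781]
-58 blue 1359 x [-27.2  23.3] y [-72.3 -42.6] top z 47.0 slope [3.0000e-03 4.4419e+01]
-58 white 288 x [24.7 36.5] y [-70.8 -42.8] top z 47.9 slope [ 0.1   41.587]
  plate top x [-40.3 -35.5 -29.7] 209
0 blue 1307 x [-26.8  23.2] y [-14.4  15.1] top z 47.1 slope [-5.0000e-03  4.4463e+01]
0 white 282 x [24.3 36.7] y [-14.5  14.6] top z 47.1 slope [-0.066 46.477]
  plate top x [-40. -35. -30.] 201
58 orange 1316 x [-27.1  22.8] y [41.5 70.9] top z 46.9 slope [1.0000e-03 4.4337e+01]
58 white 261 x [24.8 36.3] y [42.5 71.6] top z 46.9 slope [-0.082 46.909]
  plate top x [-40.3 -35.3 -30.3] 196
tail ((486.84814453125, 86.69244384765625), (183.7509002685547, 22.512495040893555), 85.41609954833984)
scene [([139.0, 135.0], 331), ([235.0, 158.0], 298), ([413.0, 181.0], 283), ([510.0, 317.0], 116), ([559.0, 359.0], 1945)]
side [([259.0, 180.0], 206), ([369.0, 292.0], 400), ([470.0, 392.0], 224)]
```

Both blue cells now match the reference orange cell: same x extents, level, top at 47 mm, plates at the same position. The charger and the orange cells haven't moved.

```bash
python3 -c "
from plant import order
print(order.close_job())"
```

```text
the job is handed in; nothing more can be done
None
```

Both blue cells are on charge in the two empty bays, button ends under the red-marked hood and held by their springs, and the job is handed in at about 24 s; one failed try at bay 0 briefly pressed the cell down with about 18 N, but the final check showed the charger and both orange cells still in place.

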